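Open the bench centrifuge and bring the magnifier over its rotor

TASK

Make the centrifuge ready for a look at its rotor: first swing the safety catch right off the lid to the side, then lift the lid by its front handle until it leans back open past upright. After that, swing the magnifier's arm round so that its lens is centred above the rotor, and let everything stay so; leave the bottles and the beaker where they stand.

Things in the scene. Friction and masses are not known exactly. Their poses are not given: they have to be found in the camera images.
- catch_knob (a point): grip point of the safety catch: middle height of its upright black knob (16 mm diameter, 42 mm tall, standing on the free end of a flat steel lever 16 mm wide and 10 mm thick); 63 mm from the catch's pivot, about 153 mm above the bench, so 19 mm of knob lie above the point and 23 mm below it. Under the lever is the lid, 3 mm below it.
- catch_pivot (a point): point on the vertical pivot axis of the catch, at the height of the catch knob's grip point; the pivot stands in front of the housing's front right corner (right as seen from the robot), 28 mm diameter, its top is 132 mm above the bench
- catch (a joint): angle of the safety catch in rad, about a vertical axis, 0 to 1.7, it stays where left (stiff: about 1.5 N at the knob). At 0 the lever points from its pivot towards the back of the centrifuge and lies across the lid, blocking it; growing values swing it clockwise seen from above, out to the right of the centrifuge. The lid is clear of it above about 1.1; near 1.6 the lever points straight out to the right.
- lid_handle (a point): grip point of the lid's handle, at the handle's middle height, 5 mm outward of its mid-length: a grey tongue 60 mm long, 14 mm wide (across), 16 mm thick, sticking out forward from the middle of the lid's front edge; 200 mm from the hinge axis, 111 mm above the bench when shut. It can be pinched across its width, and then turns freely enough between the finger pads while the lid swings.
- lid_hinge (a point): middle of the lid's hinge axis: level, at the back edge of the housing, 111 mm above the bench. From here to lid_handle (shut) is the forward direction of the centrifuge, towards the robot.
- lid (a joint): opening angle of the lid in rad, 0 shut, 1.57 upright, 1.8 leaning back against its stop. The lid is a 160 x 160 x 12 mm frame with a clear window, 0.2 to 0.3 kg; the hinge is stiff, so the lid stays at any angle; lifting takes about 2 to 3 N at the handle. It cannot rise while the catch lies over it.
- rotor (a point): centre of the rotor inside the centrifuge (a dark disc of 120 mm diameter with tube caps, seen through the lid's window), 80 mm above the bench; fixed in the housing, whose frame it shares (x from front to back, y to the left as seen from the robot). The housing is a white box 170 x 170 mm, 105 mm high, fixed to the bench; its middle is the rotor's.
- lens (a point): centre of the round magnifier lens (black ring, 110 mm outside diameter, 16 mm high) at the end of a level arm, 208 mm above the bench, 170 mm from the column's axis
- lens_knob (a point): grip point of the magnifier arm: middle of an upright black knob of 16 mm diameter that stands 44 mm high on the arm's upper face, between column and lens, 80 mm from the column's axis; the point is 238 mm above the bench, 24 mm above the arm's bar
- lens_pivot (a point): point on the column's vertical axis, at the height of the lens knob's grip point (the column itself with its cap, 30 mm diameter, ends at 220 mm); the column stands on a round foot to the left of the centrifuge, fixed to the bench, 158 to 177 mm from the rotor's axis. Knob and lens lie on one straight line from this axis.
- lens_arm (a joint): angle of the magnifier arm in rad about the column, -0.5 to 2.7; growing values turn it clockwise seen from above; about 0 points to the right, over the centrifuge, 1.57 towards the robot, larger values away to the left. Stiff: about 3 N at the knob to move it, and it stays where left.
- amber_bottle_mid (a point): centre of a brown reagent bottle with white cap, 68 mm diameter, 150 mm high, upright; a bystander
- stopper_bottle_mid (a point): centre of a clear glass bottle with glass stopper, 72 mm diameter, 140 mm high, upright; a bystander
- beaker_mid (a point): centre of an empty glass beaker, 74 mm diameter, 90 mm high, upright; a bystander

How it is judged:
By the outcome, as a careful person would: the job done as asked, in the order asked, and still so for the second after the job is handed in, with the robot touching nothing.
It also fails if it takes over 72 s, if anything falls off the work surface, if the arm or the gripper's body presses on something with over 40 N, if the wrist force passes 120 N, or if a joint passes its speed limit or range.

ROBOT

A 6-joint arm with a two-finger parallel gripper is mounted at the origin on the work surface. World frame = base frame: x ahead of the robot, y to its left, z up, the work surface at z = 0. Lengths are in m, angles in degrees, forces in N, time in s.
With the tool pointing down it reaches from about 0.375 to 0.9 m from the base axis. Payload 3.1 kg.
Tool frame: the origin (TCP) lies between the finger pads; the fingertips stand bot.tip_extent ahead of it and the grasp point (between the pads) lies 2 mm behind it (bot.tip_extent is the distance from the TCP to the fingertips, in m); z points along the fingers, y is the direction in which the jaws open and shut (so a half turn about z gives the same grasp; the last joint's range is limited). The gripper opens to 87 mm and grips with 3 to 60 N. Pads are 19 mm wide; open, the fingers measure 117 mm over their backs; the gripper's body (75 mm by 190 mm) begins 51 mm behind the grasp point.
Start: joints at [-83.108, 30.224, 82.088, -0, 67.689, -10.227], TCP at [0.184, -0.597, 0.24] pointing down, gripper open.
Joint ranges: [-176.69, 176.69], [-43.24, 126.21], [12.49, 139.97], [-82, 262], [0, 151.66], [-163.58, 163.58]. Speed limits (degrees/s): [159.86, 159.86, 180, 180, 180, 180].

INTERFACE

Orientations are given as a 3x3 rotation matrix whose columns are the frame's x, y, z axes.
In Python, from rig import bot, imaging, recognise, masks_of, mark_of gives the robot as it stands.
- The arm moves only by the tool send_rows, never from a script. Its argument "plan" is a list that holds one entry, the list of rows, each a list of 5 numbers: the shift along the world's x, y, z normalised to -1 to 1, where 1 is 0.03 m, then the turn about the world's z normalised to -1 to 1, where 1 is 0.1 rad, then the closure, from -1 (fully open) to 1 (shut). A call has 1 to 20 rows; each row shifts and turns the commanded pose from where the row before left it; what a row does not reach is not made up. A row lasts 1/10 s, in which the tool goes at most 50 mm and 8.59 degrees, less where a joint would pass 70% of its speed; a pose out of reach is approached as far as the arm can. A call with a number of a shift or a turn outside -1 to 1 is refused whole. A call with a gripper value outside its range is refused whole. The fingers move at their own pace and stop on an object; the grip force is fixed at half the most. Time passes only in rows, so rows that do not move let the fingers close. It gives the time, the measured TCP pose, the force and the opening at its end, in the units of the state.
- bot.read_state(): the state, without advancing time (a new reading comes with each control period).
- imaging.capture(name): name is "side" or "top"; returns a dict with "img" (400x640x3 uint8, blue, green, red), "mtx" (3x3 intrinsics, pixels), "pose" (4x4, takes a point from camera to world coordinates). Camera axes: x right, y down, z forward; pixel columns grow to the right and rows downward; lengths in m; the calibration is good to about 2 mm. A picture is of the moment at which its call begins. There is no depth.
- bot.hand_in(): hands the job in, once; it reports no verdict.
Trained networks look in the newest picture that a camera, given by its name, has taken for a name from the list of things; names that differ only in an ending like _2 or _b are one class to them, and where a whole thing is asked for, a point or a joint stands for the part that bears it (a point fixed in the world has none). Each returns a list of dicts, best first, with "conf" (0 to 1); they miss things now and then, are a little off and sometimes report something else, mostly with a low value. They report only what shows in the picture. A call takes as long as a camera call.
- recognise(camera, target): "at" ([x, y, z] in m, in world coordinates, good to about 4 mm: the middle of the surface that is visible of it).
- masks_of(camera, target): "region" (400x640 bool, what is visible of it).
- mark_of(camera, target): "at" ([x, y, z] in m, in world coordinates, good to about 4 mm: a listed point, or the origin of a listed thing).
The state is a dict: "time_s": time; "joint_positions": joint angles; "qvel": joint speeds; "tau": joint torques, N m; "position": TCP position; "tcp_rot": TCP orientation; "force": force on the tool from outside, world axes, zero at the start; "moment": the same for the moment, N m; "opening": opening from 0.0 (shut) to 1.0 (fully open).
Only numpy, scipy, OpenCV 4.12 (cv2) and the standard library are available. Lean on these libraries where they do the work, as an engineer would, in place of code of your own. Each camera call takes 0.05 s, during which the arm holds its last target.

## Working session

There is one attempt and no reset: what is moved stays moved. The work goes in short steps, Python scripts to look and compute and a tool call to move; the robot and the scene stay as the last step left them, time stands still between calls to the robot, and variables do not carry over. Pictures are saved under pics/ and viewed, and the job is handed in when it is done.

Besides the shell and the picture viewer there is one more tool, called after ">>>" by a JSON object that holds its "op" and its "data", one argument or row to a line. send_rows: Moves the arm, as the interface text tells. Its arguments: {"type":"object","properties":{"plan":{"type":"array"}},"required":["plan"]}

```bash
mkdir -p pics; ls
python3 - <<'E'
from rig import bot, imaging, recognise, masks_of, mark_of
import cv2, numpy as np
s=bot.read_state(); print(s, bot.tip_extent)
for c in ("side","top"):
    r=imaging.capture(c); cv2.imwrite(f"pics/{c}0.png",r["img"]); print(c,r["pose"].round(3).tolist(),r["mtx"].tolist())
    for n in "catch_knob catch_pivot lid_handle lid_hinge rotor lens lens_knob lens_pivot amber_bottle_mid stopper_bottle_mid beaker_mid".split():
        print(c,n,[(np.round(d["at"],3).tolist(),round(d["conf"],2)) for d in mark_of(c,n)[:3]])
print(bot.read_state()["time_s"])
E
```

```text
pics
{'time_s': 0.0, 'joint_positions': array([-8.31084483e+01,  3.02780560e+01,  8.21569052e+01,  1.08432268e-03,
        6.76895294e+01, -1.02269163e+01]), 'qvel': array([ 0.04260378,  0.01318888, -0.14790925,  0.07055144,  0.01680598,
       -0.01942326]), 'tau': array([ 3.62959790e-04, -4.40043640e+01, -1.76593351e+01,  6.32353686e-02,
        5.83069073e-02, -1.73220487e-04]), 'position': array([ 0.18391919, -0.59659187,  0.23857848]), 'tcp_rot': array([[ 9.55700358e-01,  2.94341243e-01, -2.43329877e-04],
       [ 2.94341068e-01, -9.55698003e-01,  2.15917269e-03],
       [ 4.02983696e-04, -2.13514409e-03, -9.99997639e-01]]), 'force': array([-0.25986165,  0.1909438 ,  0.53778428]), 'moment': array([ 0.0301026 , -0.0234062 , -0.02861331]), 'opening': 1.0017231687197774} 0.017
side [[-0.708, -0.442, 0.551, -0.218], [-0.706, 0.46, -0.538, 0.727], [-0.016, -0.77, -0.638, 1.02], [0.0, 0.0, 0.0, 1.0]] [[415.94481649781164, 0.0, 323.5054283594081], [0.0, 415.94481649781164, 200.02567640411462], [0.0, 0.0, 1.0]]
side catch_knob [([0.568, -0.065, 0.158], 0.53)]
side catch_pivot [([0.509, 
[... 512 characters left out ...]
 1.0]] [[375.48294230923426, 0.0, 315.4034658693295], [0.0, 375.48294230923426, 199.22981208606424], [0.0, 0.0, 1.0]]
top catch_knob [([0.566, -0.07, 0.154], 0.63)]
top catch_pivot [([0.501, -0.072, 0.152], 0.75)]
top lid_handle [([0.48, 0.004, 0.114], 0.64)]
top lid_hinge [([0.672, 0.036, 0.113], 0.75), ([0.402, 0.244, 0.208], 0.3)]
top rotor [([0.588, 0.02, 0.079], 0.86)]
top lens [([0.399, 0.245, 0.21], 0.64)]
top lens_knob [([0.479, 0.209, 0.24], 0.82)]
top lens_pivot [([0.554, 0.177, 0.241], 0.88)]
top amber_bottle_mid [([0.584, -0.372, 0.074], 0.6), ([0.568, -0.071, 0.153], 0.29)]
top stopper_bottle_mid [([0.475, -0.377, 0.069], 0.72)]
top beaker_mid [([0.365, 0.362, 0.047], 0.62)]
1.2
```

View pics/side0.png

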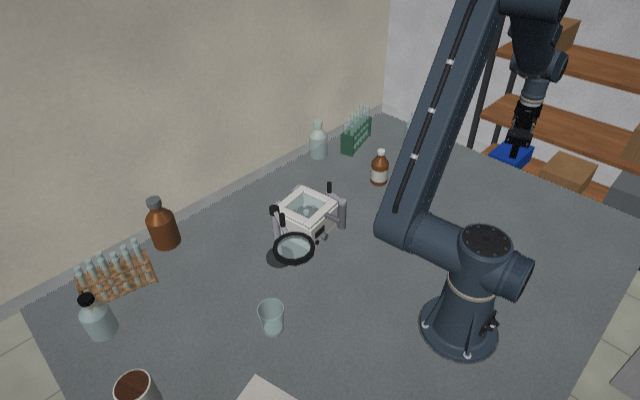

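View pics/top0.png

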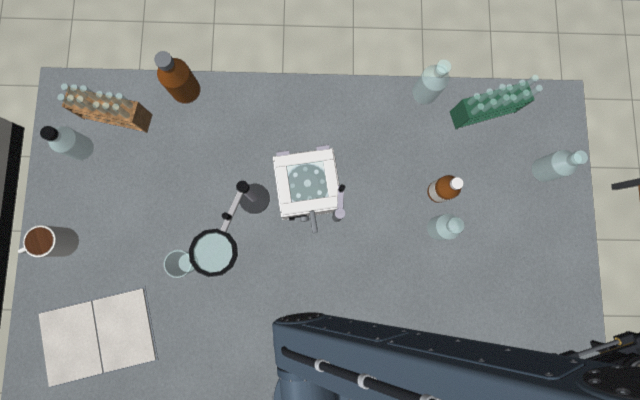

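```bash
cat > h.py <<'E'
from rig import bot, imaging, recognise, masks_of, mark_of
import cv2, numpy as np
def proj(r,p):
    T=np.linalg.inv(r["pose"]); c=T[:3,:3]@np.array(p)+T[:3,3]; q=r["mtx"]@c; return q[:2]/q[2]
def unproj(r,px,z):
    d=r["pose"][:3,:3]@np.linalg.inv(r["mtx"])@np.array([px[0],px[1],1.]); o=r["pose"][:3,3]; return o+d*(z-o[2])/d[2]
E
python3 - <<'E'
from h import *
for c,(x0,y0,w,h,k) in {"top":(180,130,200,150,4),"side":(255,165,110,110,5)}.items():
    r=imaging.capture(c); np.savez(f"{c}.npz",**r)
    cv2.imwrite(f"pics/{c}1.png",cv2.resize(r["img"][y0:y0+h,x0:x0+w],None,fx=k,fy=k,interpolation=cv2.INTER_CUBIC))
    for n in "catch_knob catch_pivot lid_handle lid_hinge rotor lens lens_knob lens_pivot".split():
        print(c,n,[(np.round(d["at"],4).tolist(),round(d["conf"],2)) for d in mark_of(c,n)[:1]])
E
```

```text
top catch_knob [([0.565, -0.0682, 0.1536], 0.65)]
top catch_pivot [([0.5035, -0.0713, 0.1547], 0.79)]
top lid_handle [([0.4742, 0.0068, 0.1108], 0.74)]
top lid_hinge [([0.6726, 0.0383, 0.1116], 0.69)]
top rotor [([0.5884, 0.0208, 0.0772], 0.82)]
top lens [([0.3988, 0.2426, 0.211], 0.92)]
top lens_knob [([0.478, 0.2065, 0.2428], 0.61)]
top lens_pivot [([0.556, 0.1803, 0.24], 0.81)]
side catch_knob [([0.5684, -0.0641, 0.1553], 0.64)]
side catch_pivot [([0.5066, -0.0682, 0.153], 0.94)]
side lid_handle [([0.4738, -0.0003, 0.1091], 0.68)]
side lid_hinge [([0.6774, 0.0367, 0.1061], 0.76)]
side rotor [([0.5902, 0.0218, 0.0783], 0.71)]
side lens [([0.3955, 0.2425, 0.2094], 0.81)]
side lens_knob [([0.4846, 0.2053, 0.2379], 0.96)]
side lens_pivot [([0.5554, 0.1781, 0.2397], 0.96)]
```

View pics/top1.png

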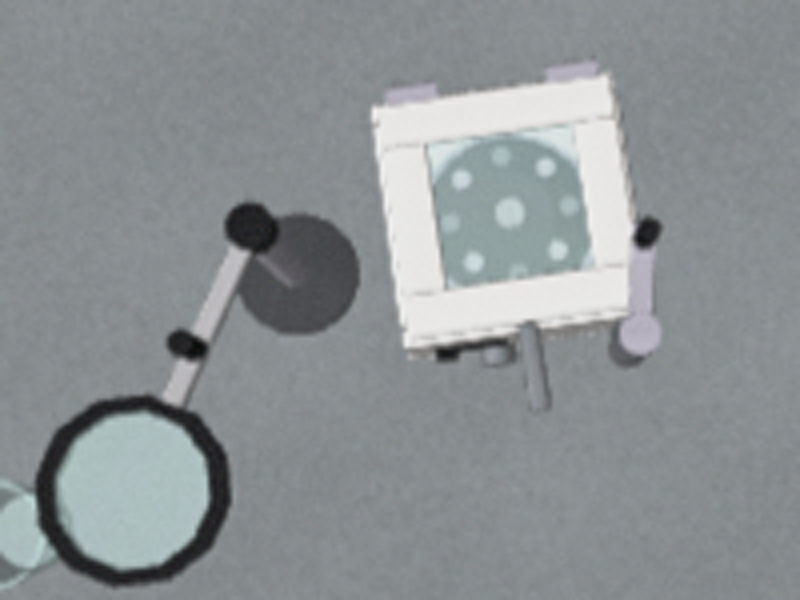

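View pics/side1.png

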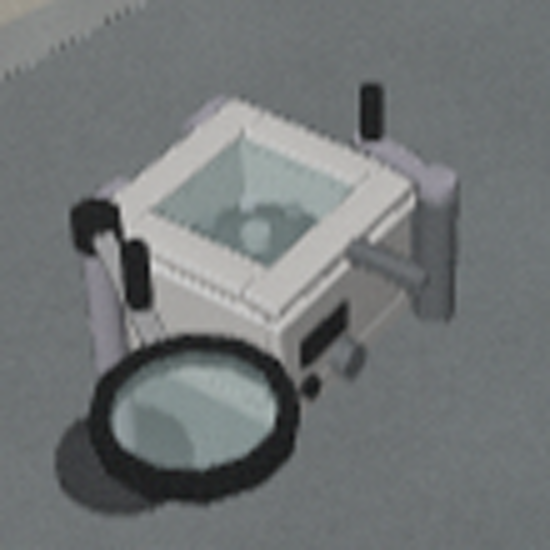

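Run:
```python
from h import *
r=dict(np.load("top.npz"))
f=lambda u,v,z:unproj(r,(180+(u-1.5)/4,130+(v-1.5)/4),z)[:2]
bl,br,fr,fl=[f(*p,.117) for p in((374,109),(609,76),(630,317),(405,344))]
print(bl,br,fr,fl,"c",(bl+br+fr+fl)/4)
for a,b in((fl,bl),(fr,br)): d=b-a;print(np.degrees(np.arctan2(d[1],d[0])),np.hypot(*d))
for a,b in((br,bl),(fr,fl)): d=b-a;print(np.degrees(np.arctan2(-d[0],d[1])),np.hypot(*d))
print("rotor hub",f(510,213,.085),"handle near/far",f(541,410,.119),f(526,325,.119))
print("pivot top",f(640,333,.132),"catch knob top",f(650,228,.172),"lens ring c",f(134,490,.216), "col cap",f(250,226,.220),"lens knob top",f(180,341,.258))
```

```text
[0.65465125 0.11244766] [ 0.68089452 -0.04650792] [ 0.51604695 -0.06185138] [0.49557097 0.08731958] c [0.58679092 0.02285198]
8.97618883347697 0.16105265398724006
5.317581762671635 0.16556009018624568
9.374858911763104 0.16110736520488989
7.815873312211288 0.150569726090367
rotor hub [0.59072072 0.01930448] handle near/far [ 0.45324051 -0.00335735] [0.5093336  0.00739427]
pivot top [ 0.50393578 -0.06726596] catch knob top [ 0.56696258 -0.06975835] lens ring c [0.39817815 0.2367409 ] col cap [0.5555608  0.17466957] lens knob top [0.48240893 0.2048325 ]
```

>>> {"op": "send_rows", "data": {
  "plan": [
    [[0.4,0.5,0,-0.7,-1],[0.7,0.97,0,-0.7,-1],[0.7,0.97,0,-0.7,-1],[0.7,0.97,0,-0.7,-1],[0.7,0.97,0,0,-1],[0.7,0.97,0,0,-1],[0.7,0.97,0,0,-1],[0.7,0.97,0,0,-1],[0.7,0.97,0,0,-1],[0.7,0.97,0,0,-1],[0.7,0.97,0,0,-1],[0.7,0.97,0,0,-1],[0.7,0.97,0,0,-1],[0.7,0.97,0,0,-1],[0.7,0.97,0,0,-1],[0.7,0.97,0,0,-1],[0.7,0.97,0,0,-1],[0.7,0.97,0,0,-1],[0.4,0.6,0,0,-1],[0,0,0,0,-1]]
  ]
}}

```text
time_s: 4.1
position: [0.5664, -0.0672, 0.2396]
tcp_rot: [[1.0, 0.023, 0.001], [0.023, -1.0, 0.0], [0.001, -0.0, -1.0]]
force: [-0.4, 0.4, -0.3]
opening: 1.002
```

>>> {"op": "send_rows", "data": {
  "plan": [
    [[0,0,-0.7,0,-0.4],[0,0,-1,0,-0.4],[0,0,-0.8,0,-0.4],[0,0,-0.35,0,-0.2],[0,0,0,0,0.2],[0,0,0,0,1],[0,0,0,0,1],[0,0,0,0,1],[0,0,0,0,1],[0,0,0,0,1]]
  ]
}}

```text
time_s: 5.1
position: [0.5654, -0.0695, 0.1547]
tcp_rot: [[1.0, 0.019, 0.001], [0.019, -1.0, 0.0], [0.001, -0.0, -1.0]]
force: [0.5, 0.0, 1.6]
opening: 0.174
```

Run:
```python
from h import *
r=imaging.capture("side"); cv2.imwrite("pics/side2.png",cv2.resize(r["img"][130:280,230:400],None,fx=4,fy=4,interpolation=cv2.INTER_CUBIC))
s=bot.read_state();print(s["position"],s["force"],s["opening"],s["time_s"])
```

```text
[ 0.56538056 -0.06944517  0.15462062] [0.2955992  1.10785347 2.76445607] 0.17375415926640408 5.15
```

View pics/side2.png

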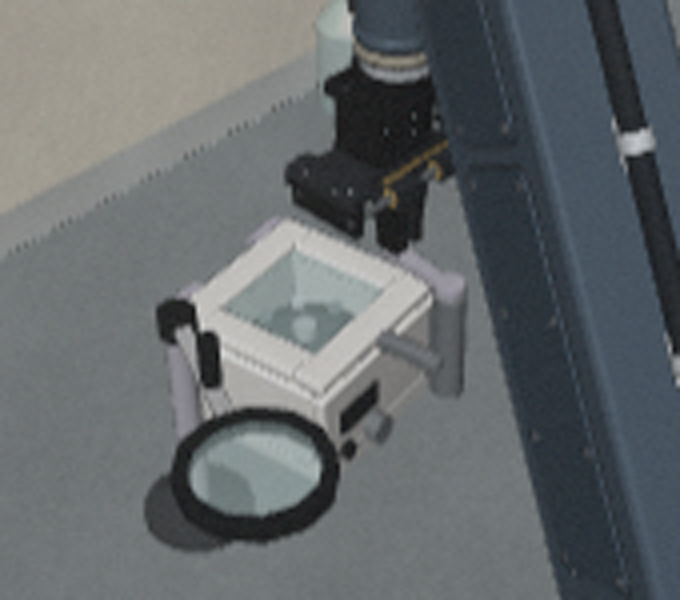

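>>> {"op": "send_rows", "data": {
  "plan": [
    [[-0.01,-0.21,0,-0.8,1],[-0.03,-0.21,0,-0.8,1],[-0.05,-0.2,0,-0.8,1],[-0.07,-0.2,0,-0.8,1],[-0.09,-0.19,0,-0.8,1],[-0.11,-0.18,0,-0.8,1],[-0.13,-0.17,0,-0.8,1],[-0.14,-0.15,0,-0.8,1],[-0.16,-0.14,0,-0.8,1],[-0.17,-0.12,0,-0.8,1],[-0.18,-0.1,0,-0.8,1],[-0.19,-0.09,0,-0.8,1],[-0.2,-0.07,0,-0.8,1],[-0.21,-0.05,0,-0.8,1],[-0.2,-0.03,0,-0.8,1],[0,0,0,0,1],[0,0,0,0,1]]
  ]
}}

```text
time_s: 6.85
position: [0.5069, -0.1301, 0.1544]
tcp_rot: [[0.377, -0.926, 0.001], [-0.926, -0.377, 0.005], [-0.004, -0.003, -1.0]]
force: [2.2, 8.0, 3.5]
opening: 0.178
```

>>> {"op": "send_rows", "data": {
  "plan": [
    [[0,0,0,0,0.2],[0,0,0,0,-0.2],[0,0,0,0,-0.2],[0,0,0.5,0,-0.2],[0,0,1,0.5,-0.2],[0,0,0.7,1,-0.2],[0,0.2,0,1,-0.2],[-0.1,0.4,0,1,-0.2],[-0.1,0.5,0,1,-0.2],[-0.1,0.5,0,1,-0.2],[-0.1,0.5,0,1,-0.2],[-0.1,0.5,0,1,-0.2],[-0.1,0.5,0,1,-0.2],[-0.1,0.5,0,1,-0.2],[-0.1,0.5,0,1,-0.2],[-0.1,0.4,0,1,-0.2],[-0.1,0.3,0,1,-0.2],[0,0.1,0,1,-0.2],[0,0,0,0.9,-0.2]]
  ]
}}

```text
time_s: 8.75
position: [0.4766, 0.0143, 0.22]
tcp_rot: [[0.966, 0.26, -0.0], [0.26, -0.966, -0.0], [-0.0, 0.0, -1.0]]
force: [0.2, -0.8, 0.5]
opening: 0.6
```

Run:
```python
from h import *
s=bot.read_state();print(s["position"],s["tcp_rot"][:2,0],s["opening"],s["time_s"])
for c,b in(("side",(230,150)),("top",(220,130))):
    r=imaging.capture(c); cv2.imwrite(f"pics/{c}3.png",cv2.resize(r["img"][b[1]:b[1]+140,b[0]:b[0]+170],None,fx=4,fy=4,interpolation=cv2.INTER_CUBIC))
    for n in ("catch_knob","lid_handle"): print(c,n,[(np.round(d["at"],3).tolist(),round(d["conf"],2)) for d in mark_of(c,n)[:2]])
```

```text
[0.4765834  0.01433881 0.22000121] [0.96552242 0.2603197 ] 0.5997104159047119 8.75
side catch_knob [([0.508, -0.129, 0.154], 0.48), ([0.364, 0.359, 0.046], 0.38)]
side lid_handle [([0.473, -0.001, 0.111], 0.59)]
top catch_knob [([0.505, -0.133, 0.154], 0.57), ([0.401, 0.244, 0.21], 0.32)]
top lid_handle []
```

View pics/side3.png

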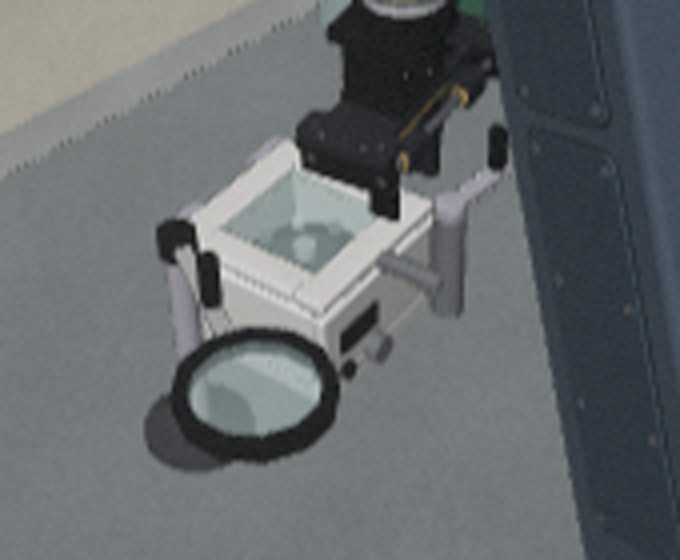

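View pics/top3.png

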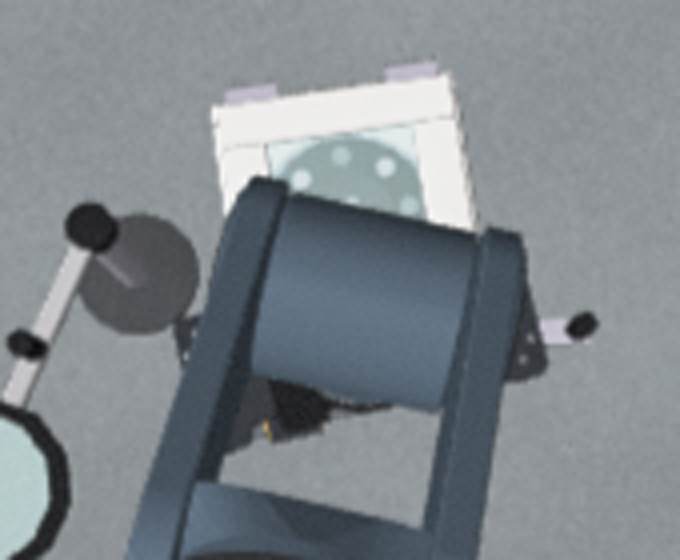

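>>> {"op": "send_rows", "data": {
  "plan": [
    [[0,-0.4,-0.3,-0.6,-0.2],[0,0,-0.6,-0.5,-0.2],[0,0,-0.9,0,-0.2],[0,0,-1,0,-0.2],[0,0,-0.6,0,-0.2],[0,0,-0.3,0,-0.2],[0,0,0,0,-0.2],[0,0,0,0,0.3],[0,0,0,0,1],[0,0,0,0,1],[0,0,0,0,1],[0,0,0,0,1]]
  ]
}}

```text
time_s: 10.25
position: [0.4771, 0.0021, 0.1095]
tcp_rot: [[0.989, 0.148, 0.001], [0.148, -0.989, -0.0], [0.001, 0.0, -1.0]]
force: [0.2, 0.5, -0.2]
opening: 0.23
```

Run:
```python
from h import *
s=bot.read_state();print(s["position"],s["tcp_rot"][:2,0],s["opening"],s["force"],s["time_s"])
c,b=("side",(230,150))
r=imaging.capture(c); cv2.imwrite(f"pics/{c}4.png",cv2.resize(r["img"][b[1]:b[1]+140,b[0]:b[0]+170],None,fx=4,fy=4,interpolation=cv2.INTER_CUBIC))
```

```text
[0.47705024 0.00208468 0.10949898] [0.98894696 0.14826677] 0.2300814930394023 [ 0.21088642  0.45854029 -0.18584989] 10.25
```

View pics/side4.png

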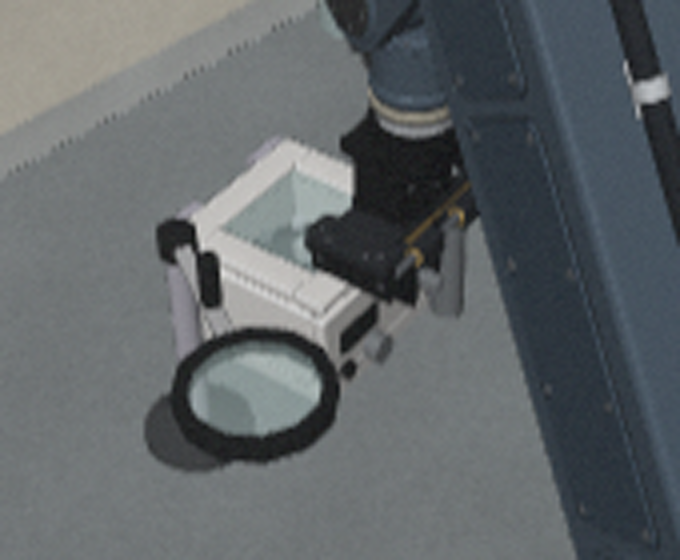

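>>> {"op": "send_rows", "data": {
  "plan": [
    [[0,0,0,0,1],[0,0,0,0,1],[0,0,0,0,1]]
  ]
}}

```text
time_s: 10.6
position: [0.4768, 0.0024, 0.1092]
tcp_rot: [[0.989, 0.149, 0.0], [0.149, -0.989, 0.0], [0.0, -0.0, -1.0]]
force: [-0.5, 2.6, 4.0]
opening: 0.158
```

>>> {"op": "send_rows", "data": {
  "plan": [
    [[0.01,0,0.33,0,1],[0.02,0,0.33,0,1],[0.1,0.02,0.66,0,1],[0.16,0.03,0.65,0,1],[0.23,0.03,0.63,0,1],[0.29,0.04,0.6,0,1],[0.34,0.05,0.57,0,1],[0.4,0.06,0.53,0,1],[0.45,0.07,0.49,0,1],[0.5,0.08,0.44,0,1]]
  ]
}}

```text
time_s: 11.6
position: [0.5486, 0.0143, 0.266]
tcp_rot: [[0.989, 0.148, -0.008], [0.148, -0.989, 0.001], [-0.008, -0.003, -1.0]]
force: [-1.5, 1.3, -5.5]
opening: 0.158
```

Run:
```python
from h import *
s=bot.read_state();print(s["position"],s["tcp_rot"][:2,0],s["opening"],s["force"],s["time_s"])
c,b=("side",(230,110))
r=imaging.capture(c); cv2.imwrite(f"pics/{c}5.png",cv2.resize(r["img"][b[1]:b[1]+150,b[0]:b[0]+190],None,fx=4,fy=4,interpolation=cv2.INTER_CUBIC))
```

```text
[0.54860402 0.01427339 0.26599212] [0.98888591 0.14846564] 0.15831246851486047 [-1.49548109  1.29847706 -5.53609319] 11.6
```

View pics/side5.png

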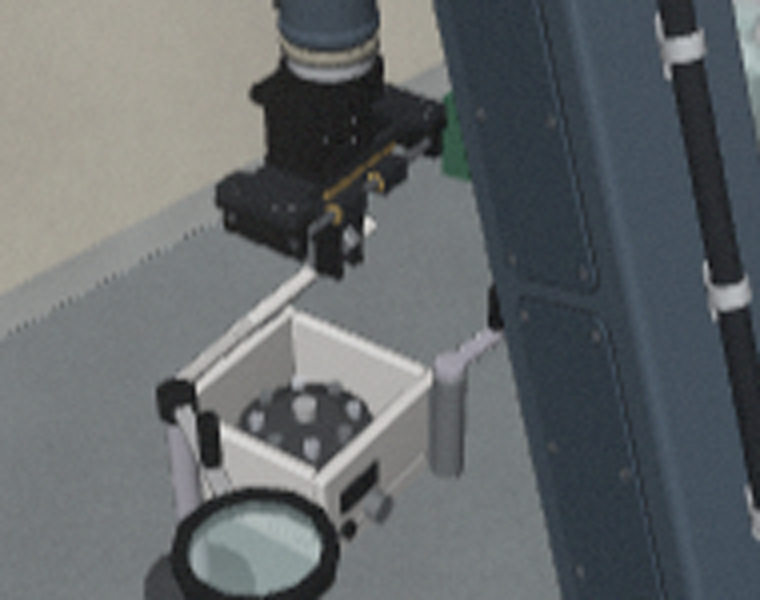

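The lid is rising with the fingers on its handle (crop about 340,240). I continue the arc.

>>> {"op": "send_rows", "data": {
  "plan": [
    [[0.54,0.08,0.39,0,1],[0.57,0.09,0.33,0,1],[0.6,0.09,0.27,0,1],[0.63,0.09,0.21,0,1],[0.64,0.1,0.15,0,1],[0.65,0.1,0.08,0,1],[0.66,0.1,0.01,0,1],[0.66,0.1,-0.05,0,1],[0.33,0.05,-0.05,0,1],[0,0,0,0,1]]
  ]
}}

```text
time_s: 12.65
position: [0.7098, 0.0406, 0.307]
tcp_rot: [[0.989, 0.15, -0.001], [0.15, -0.989, 0.004], [-0.001, -0.005, -1.0]]
force: [-1.1, 7.6, 1.6]
opening: 0.156
```

Run:
```python
from h import *
s=bot.read_state();print(s["position"],s["tcp_rot"][:2,0],s["opening"],s["force"],s["time_s"])
c,b=("side",(230,60))
r=imaging.capture(c); cv2.imwrite(f"pics/{c}6.png",cv2.resize(r["img"][b[1]:b[1]+190,b[0]:b[0]+190],None,fx=3,fy=3,interpolation=cv2.INTER_CUBIC))
```

```text
[0.70977075 0.04057226 0.30701734] [0.98871493 0.1498071 ] 0.15575999337540242 [-1.11369864  7.56858096  1.60681332] 12.65
```

View pics/side6.png

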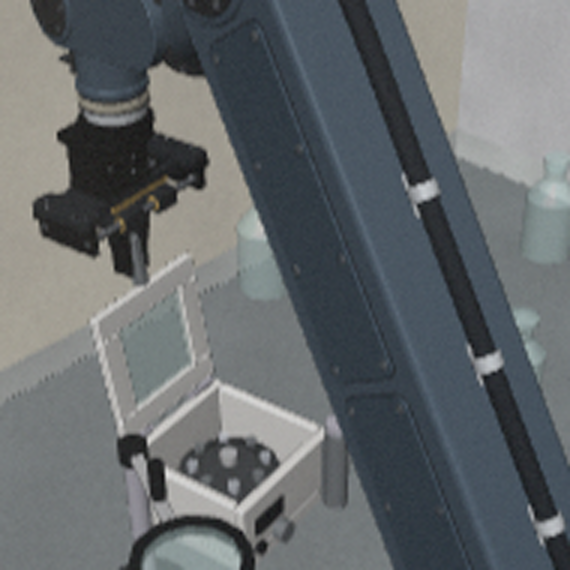

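>>> {"op": "send_rows", "data": {
  "plan": [
    [[0,0,0,0,0.4],[0,0,0,0,0],[0,0,0,0,-0.2],[0,0,0,0,-0.2],[0,0,0.5,0,-0.2],[0,0,1,0,-0.2],[0,0,1,0,-0.2],[-0.3,0.2,0.5,0,-0.2],[-0.8,0.6,0,-0.6,-0.2],[-0.8,0.6,0,-0.6,-0.2],[-0.8,0.6,0,-0.6,-0.2],[-0.8,0.6,0,-0.6,-0.2],[-0.8,0.6,0,-0.6,-0.2],[-0.8,0.6,-0.5,-0.6,-0.2],[-0.8,0.6,-0.5,-0.6,-0.2],[-0.8,0.6,-0.5,-0.6,-0.2],[-0.6,0.4,-0.5,-0.5,-0.2],[-0.3,0.2,-0.5,0,-0.2],[0,0,0,0,-0.2]]
  ]
}}

```text
time_s: 14.6
position: [0.4783, 0.2059, 0.319]
tcp_rot: [[0.929, -0.37, -0.007], [-0.37, -0.929, -0.001], [-0.006, 0.004, -1.0]]
force: [0.2, -0.3, -0.9]
opening: 0.6
```

Run:
```python
from h import *
s=bot.read_state();print(s["position"],s["tcp_rot"][:2,0],s["opening"],s["force"],s["time_s"])
for c,b in(("side",(230,100)),("top",(180,100))):
    r=imaging.capture(c); cv2.imwrite(f"pics/{c}7.png",cv2.resize(r["img"][b[1]:b[1]+180,b[0]:b[0]+190],None,fx=3,fy=3,interpolation=cv2.INTER_CUBIC))
    for n in ("lens_knob","lens","lens_pivot","rotor","lid_handle"): print(c,n,[(np.round(d["at"],3).tolist(),round(d["conf"],2)) for d in mark_of(c,n)[:2]])
```

```text
[0.47827743 0.20585141 0.31899323] [ 0.92889103 -0.37030852] 0.5995318196005401 [ 0.22597618 -0.27529369 -0.94442862] 14.6
side lens_knob [([0.483, 0.204, 0.237], 0.82)]
side lens [([0.403, 0.24, 0.21], 0.71)]
side lens_pivot [([0.556, 0.176, 0.241], 0.71)]
side rotor [([0.592, 0.019, 0.078], 0.59)]
side lid_handle [([0.7, 0.034, 0.306], 0.93)]
top lens_knob []
top lens [([0.398, 0.244, 0.209], 0.57)]
top lens_pivot [([0.555, 0.177, 0.243], 0.59)]
top rotor [([0.59, 0.024, 0.076], 0.81)]
top lid_handle [([0.7, 0.043, 0.311], 0.79)]
```

View pics/side7.png

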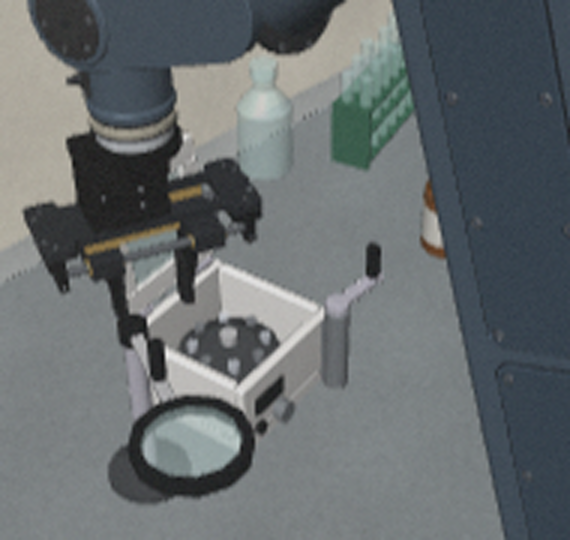

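View pics/top7.png

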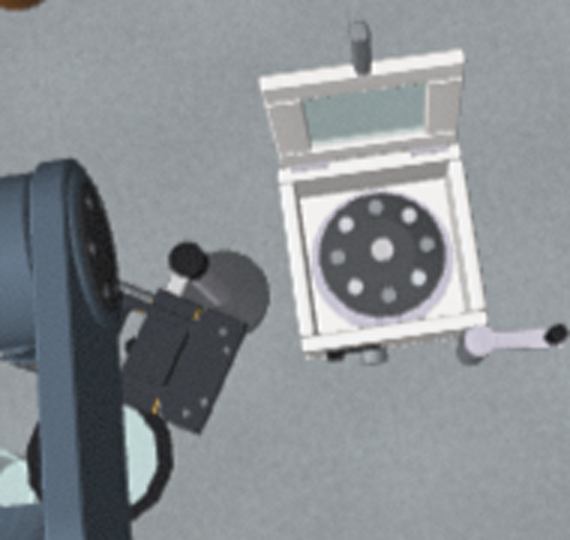

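>>> {"op": "send_rows", "data": {
  "plan": [
    [[0.1,0,-0.5,0,-0.2],[0,0,-1,0,-0.2],[0,0,-0.8,0,-0.2],[0,0,-0.33,0,-0.2],[0,0,0,0,0.2],[0,0,0,0,1],[0,0,0,0,1],[0,0,0,0,1],[0,0,0,0,1],[0,0,0,0,1],[0,0,0,0,1],[0,0,0,0,1]]
  ]
}}

```text
time_s: 16.4
position: [0.4854, 0.2054, 0.2429]
tcp_rot: [[0.928, -0.372, 0.001], [-0.372, -0.928, -0.0], [0.001, -0.0, -1.0]]
force: [-1.6, -1.6, 4.8]
opening: 0.173
```

Run:
```python
from h import *
s=bot.read_state();print(s["position"],s["tcp_rot"][:2,0],s["opening"],s["force"],s["time_s"])
P=np.array([.5555,.1772]); K=s["position"][:2]-P; R=np.array([.590,.021])-P
print(np.hypot(*K),np.hypot(*R)); a=np.arctan2(K[1],K[0]); b=np.arctan2(R[1],R[0])+2*np.pi
print(np.degrees([a,b]))
n=20
w=np.linspace(a,b,n+1); p=.08*np.c_[np.cos(w),np.sin(w)]
print((np.diff(p,axis=0)/.03).round(2).tolist(),(b-a)/n/.1)
```

```text
[0.48543887 0.20543269 0.24286859] [ 0.92826172 -0.37192667] 0.17277804380860046 [-1.56970338 -1.58561468  4.80453575] 16.4
0.07553573281903966 0.15996465234544788
[158.05193583 282.45499301]
[[-0.09, -0.27], [-0.06, -0.28], [-0.03, -0.29], [-0.0, -0.29], [0.03, -0.29], [0.06, -0.28], [0.09, -0.27], [0.12, -0.26], [0.15, -0.25], [0.17, -0.23], [0.2, -0.21], [0.22, -0.19], [0.24, -0.16], [0.26, -0.14], [0.27, -0.11], [0.28, -0.08], [0.29, -0.05], [0.29, -0.02], [0.29, 0.02], [0.29, 0.05]] 1.0856214736484167
```

>>> {"op": "send_rows", "data": {
  "plan": [
    [[-0.09,-0.27,0,1,1],[-0.06,-0.28,0,1,1],[-0.03,-0.29,0,1,1],[0,-0.29,0,1,1],[0.03,-0.29,0,1,1],[0.06,-0.28,0,1,1],[0.09,-0.27,0,1,1],[0.12,-0.26,0,1,1],[0.15,-0.25,0,1,1],[0.17,-0.23,0,1,1],[0.2,-0.21,0,1,1],[0.22,-0.19,0,1,1],[0.24,-0.16,0,1,1],[0.26,-0.14,0,1,1],[0.27,-0.11,0,1,1],[0.28,-0.08,0,1,1],[0.29,-0.05,0,1,1],[0,0,0,0,1],[0,0,0,0,1]]
  ]
}}

```text
time_s: 18.3
position: [0.5518, 0.1004, 0.2429]
tcp_rot: [[0.249, 0.968, 0.002], [0.968, -0.25, 0.009], [0.009, 0.0, -1.0]]
force: [0.8, 11.2, 3.6]
opening: 0.171
```

```bash
cat > m.py <<'E'
from h import *
import sys
t=sys.argv[1]
s=bot.read_state();print(s["position"],s["tcp_rot"][:2,0],s["opening"],s["force"],s["time_s"])
for c,b in(("side",(230,100)),("top",(180,100))):
    r=imaging.capture(c); cv2.imwrite(f"pics/{c}{t}.png",cv2.resize(r["img"][b[1]:b[1]+180,b[0]:b[0]+190],None,fx=3,fy=3,interpolation=cv2.INTER_CUBIC)); np.savez(f"{c}.npz",**r)
    for n in ("lens_knob","lens","lens_pivot","rotor","lid_handle","catch_knob"): print(c,n,[(np.round(d["at"],4).tolist(),round(d["conf"],2)) for d in mark_of(c,n)[:2]])
E
python3 m.py 8
```

```text
[0.55184366 0.10038017 0.2429179 ] [0.2494961  0.96833369] 0.1714547575646121 [ 0.79414244 11.18353118  3.56609188] 18.3
side lens_knob [([0.5553, 0.0977, 0.2371], 0.6)]
side lens [([0.5466, 0.0082, 0.2074], 0.65)]
side lens_pivot [([0.557, 0.1805, 0.2373], 0.77), ([0.6762, 0.0371, 0.1054], 0.31)]
side rotor [([0.59, 0.0196, 0.0769], 0.7), ([0.555, 0.0955, 0.2361], 0.38)]
side lid_handle [([0.6968, 0.0383, 0.3087], 0.9)]
side catch_knob [([0.5064, -0.1268, 0.1533], 0.4)]
top lens_knob []
top lens [([0.548, 0.0126, 0.2111], 0.66)]
top lens_pivot [([0.5502, 0.1799, 0.2415], 0.93)]
top rotor [([0.5909, 0.0204, 0.0778], 0.63)]
top lid_handle [([0.698, 0.044, 0.3105], 0.73), ([0.5507, 0.0109, 0.2071], 0.35)]
top catch_knob [([0.5049, -0.1281, 0.1512], 0.56), ([0.3648, 0.3617, 0.0483], 0.42)]
```

View pics/side8.png

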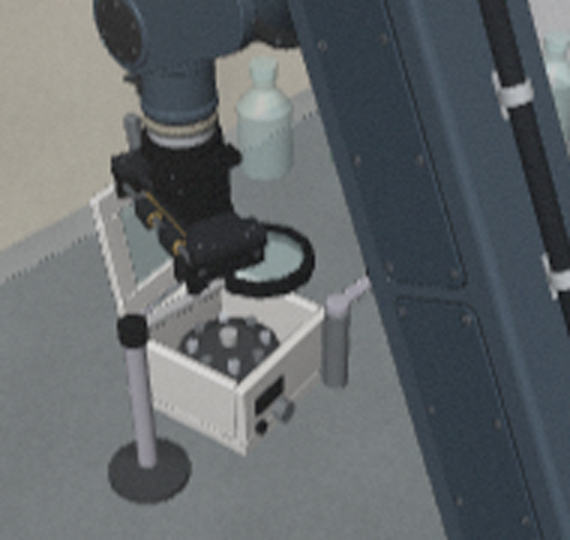

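View pics/top8.png

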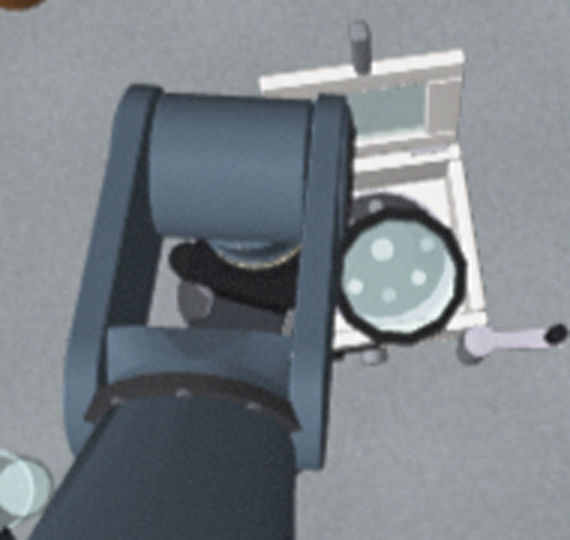

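>>> {"op": "send_rows", "data": {
  "plan": [
    [[0.15,0,0,0.6,1],[0.22,0,0,0.8,1],[0.2,0.03,0,0.8,1],[0.11,0.03,0,0.4,1],[0,0,0,0,1],[0,0,0,0,1]]
  ]
}}

```text
time_s: 19.6
position: [0.5704, 0.1018, 0.2429]
tcp_rot: [[-0.008, 1.0, -0.002], [1.0, 0.008, 0.008], [0.008, -0.002, -1.0]]
force: [-3.6, 9.2, 6.1]
opening: 0.173
```

```bash
python3 m.py 9
```

```text
[0.57044137 0.1018098  0.24288804] [-0.00804467  0.99993918] 0.17287358964479438 [-3.64976151  9.15482671  6.07483753] 19.6
side lens_knob [([0.5707, 0.0984, 0.2369], 0.93)]
side lens [([0.5883, 0.0085, 0.2069], 0.87)]
side lens_pivot [([0.5534, 0.1738, 0.2386], 0.74)]
side rotor [([0.5865, 0.0181, 0.079], 0.86)]
side lid_handle []
side catch_knob [([0.5089, -0.1302, 0.1549], 0.39)]
top lens_knob []
top lens [([0.5902, 0.016, 0.2108], 0.93)]
top lens_pivot [([0.5552, 0.18, 0.2408], 0.93)]
top rotor [([0.5884, 0.0236, 0.0767], 0.69)]
top lid_handle [([0.6997, 0.0452, 0.3098], 0.68)]
top catch_knob [([0.5081, -0.131, 0.1515], 0.72)]
```

View pics/top9.png

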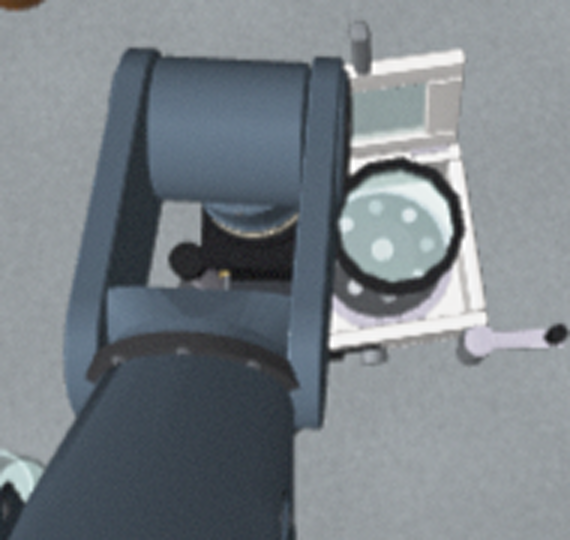

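>>> {"op": "send_rows", "data": {
  "plan": [
    [[0,0,0,0,0.5],[0,0,0,0,0.2],[0,0,0,0,0],[0,0,0,0,0],[0,0,0.4,0,0],[0,0,0.8,0,0],[0,0,1,0,0],[0,0,1,0,0],[-0.5,0.3,0.5,0,0],[-0.8,0.8,0,0,0],[-0.8,0.8,0,0,0],[-0.8,0.8,0,0,0],[-0.8,0.8,0,0,0],[-0.8,0.8,0,0,0],[-0.5,0.5,0,0,0],[0,0,0,0,0]]
  ]
}}

```text
time_s: 21.9
position: [0.4197, 0.2432, 0.3542]
tcp_rot: [[-0.011, 1.0, 0.0], [1.0, 0.011, 0.001], [0.001, 0.0, -1.0]]
force: [-0.6, -0.4, -0.5]
opening: 0.502
```

```bash
python3 m.py 10; python3 m.py 11 | grep -E "lens|rotor"
```

```text
[0.41966937 0.24317291 0.35424102] [-0.01123593  0.99993661] 0.5021220291757673 [-0.55060142 -0.41298826 -0.52052258] 21.9
side lens_knob []
side lens [([0.5868, 0.0095, 0.2083], 0.83)]
side lens_pivot [([0.5541, 0.1781, 0.24], 0.95)]
side rotor [([0.5871, 0.0234, 0.0736], 0.67)]
side lid_handle []
side catch_knob [([0.5078, -0.1247, 0.156], 0.7)]
top lens_knob [([0.5651, 0.0992, 0.238], 0.67), ([0.4775, -0.3743, 0.0707], 0.4)]
top lens [([0.5865, 0.0137, 0.2124], 0.56)]
top lens_pivot [([0.5554, 0.1792, 0.2379], 0.92)]
top rotor [([0.5883, 0.024, 0.0772], 0.75)]
top lid_handle [([0.7024, 0.0426, 0.309], 0.91)]
top catch_knob [([0.5053, -0.1323, 0.1529], 0.61)]
side lens_knob []
side lens [([0.585, 0.0088, 0.2081], 0.59)]
side lens_pivot [([0.5534, 0.1775, 0.2405], 0.61)]
side rotor [([0.5891, 0.0225, 0.0781], 0.88), ([0.3639, 0.3643, 0.0449], 0.16)]
top lens_knob [([0.5686, 0.0987, 0.2371], 0.96)]
top lens [([0.5874, 0.0117, 0.2101], 0.92)]
top lens_pivot [([0.5568, 0.1779, 0.2408], 0.88)]
top rotor [([0.5872, 0.0218, 0.0763], 0.88), ([0.7036, 0.0426, 0.3072], 0.5)]
```

View pics/top10.png

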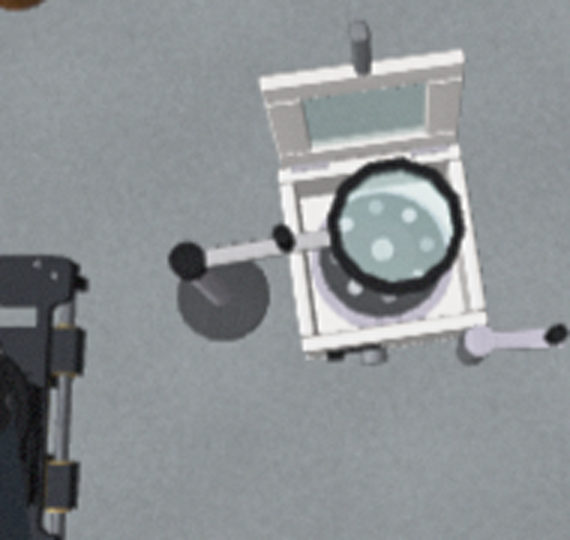

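View pics/side10.png

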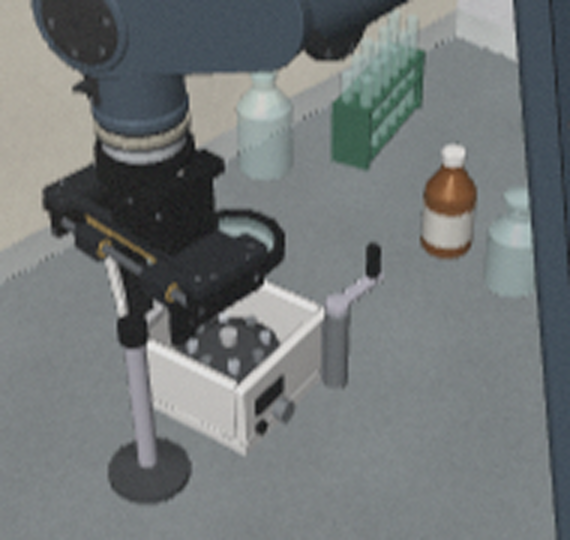

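Run:
```python
from h import *
r=dict(np.load("top.npz"))
f=lambda u,v,z:unproj(r,(180+(u-1)/3,100+(v-1)/3),z)[:2].round(4)
print("hub",f(382,249,.09),f(382,249,.08))
imaging.capture("top")
m=masks_of("top","lens")[0]; g=m["region"].astype(np.uint8); print(m["conf"],g.sum())
c=max(cv2.findContours(g,0,2)[0],key=cv2.contourArea); (u,v),rad=cv2.minEnclosingCircle(c); print(u,v,rad)
for (a,b) in (((328+464)/2,(158+296)/2),): print("lens",f(a,b,.208))
g2=(r["img"].max(2)<60).astype(np.uint8); g2[:,:286]=0;g2[:150]=0;g2[200:]=0;g2[:,338:]=0
c=max(cv2.findContours(g2,0,2)[0],key=cv2.contourArea); e=cv2.fitEllipse(cv2.convexHull(c)); print(e, unproj(r,e[0],.208))
```

```text
hub [0.5904 0.0197] [0.5922 0.0197]
0.69 2105
285.0 177.5 49.358482360839844
lens [0.5874 0.0084]
((311.38360595703125, 175.18548583984375), (43.798316955566406, 45.06782150268555), 1.6704753637313843) [0.58778508 0.00914187 0.208     ]
```

Run:
```python
from h import *
imaging.capture("side"); imaging.capture("top")
for n in ("beaker_mid","amber_bottle_mid","stopper_bottle_mid"):
    print(n,[[np.round(d["at"],3).tolist() for d in mark_of(c,n)[:1]] for c in("side","top")])
print(bot.hand_in())
```

```text
beaker_mid [[[0.364, 0.361, 0.045]], []]
amber_bottle_mid [[[0.585, -0.368, 0.075]], [[0.585, -0.372, 0.076]]]
stopper_bottle_mid [[[0.479, -0.369, 0.072]], [[0.475, -0.373, 0.069]]]
the job is handed in; nothing more can be done
None
```

I did the three steps in the order asked and handed the job in after about 22 s of robot time; the hand-in gives no verdict.

- **Catch:** it is swung out to the right of the centrifuge, at about 1.65 rad. Both cameras place its knob near (0.507, -0.13).
- **Lid:** it was lifted by its handle and stayed at about 1.7 rad after release, leaning back past upright.
- **Magnifier:** the lens is at about (0.588, 0.010) and the rotor at about (0.590, 0.021), so it sits about 11 mm off centre. About 10 mm of that is because the arm is longer than the distance from its column to the rotor. The remaining few mm is swing angle: the lens sits about 4 mm short of the aligned angle. I left it there because that is close to the measuring error.
- **Rest of the scene:** the bottles and beaker read where they stood at the start, within the networks' error. The top camera missed the beaker in the last check, but the side camera found it in place. The gripper is clear of everything.

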